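# Hang the frame gauges on the sprung hook

### The job

The largest frame gauge already hangs on the hook. Hang the middle one from the rack in front of it, let go of it, and then the smallest in front of that, so that all three hang straight on the rod in order of size, pressed tightly together between the sprung plate and the upturned tip. The last one only fits if you press the row gently back against the spring by feel and lower it behind the tip; do not ram the plate against its stop, keep every push under about 15 N, set the gauges down gently, and leave the other things on the bench alone.

Things in the scene. Friction and masses are not known exactly. Their poses are not given: they have to be found in the camera images.
- hook_head (a point): Centre of the hook's clamp head (32 x 34 x 36 mm), on the rod's axis, 170 mm above the bench; z up. The smooth round rod, 9 mm thick, runs level from here along -x and ends in an upturned tip 9 mm thick, its top 16.5 mm above the rod's axis. The rod is clamped at a different reach each time, unmeasured: the tip's inner face (towards the plate) is 126 to 158 mm from here.
- hook: The whole hook, fixed: base, post, clamp head, rod. Origin on the bench below hook_head, same axes. Near the head a sprung plate (black disc, 42 mm across) sits on the rod, its face 78 mm from the tip's inner face. It starts back at 4 N, stops hard after 10 mm at 11 N. Three eye blocks (84 mm) fit only with it pressed back over 6 mm; it then holds them against the tip with about 8 N.
- large_eye (a point): Centre of the straight eye (along x, 18 wide, 31 high) through the largest gauge's grey eye block, which is 28 long (x), 34 wide and 47 high. 125.5 above the foot of the frame. Above the block, from 25.5 to 69.5 above this point, stands the handle, 20 (x) by 24 (y): grip it across its 24, at its middle 47.5 above this point. Hanging, the eye's upper wall rests on the rod and this point is 11 below the rod's axis. All in mm.
- large: Largest frame gauge, 0.17 kg: aluminium frame 78 wide (y), 82 high, 8 thick (x) with an open window; above it a short neck, grey eye block and upright handle. Origin at the centre of the frame's foot, z up to the handle, x along the eye. It hangs on the rod from the start, between tip and plate, free to slide.
- middle_eye (a point): Centre of the straight eye (along x, 18 wide, 31 high) through the middle gauge's grey eye block, which is 28 long (x), 34 wide and 47 high. 109.5 above the foot of the frame. Above the block, from 25.5 to 69.5 above this point, stands the handle, 20 (x) by 24 (y): grip it across its 24, at its middle 47.5 above this point. Hanging, the eye's upper wall rests on the rod and this point is 11 below the rod's axis. All in mm.
- middle: Middle frame gauge, 0.1 to 0.2 kg: aluminium frame 62 wide (y), 66 high, 8 thick (x) with an open window; above it a short neck, grey eye block and upright handle. Origin at the centre of the frame's foot, z up to the handle, x along the eye. At the start it stands upright in one of the rack's two grooves.
- small_eye (a point): Centre of the straight eye (along x, 18 wide, 31 high) through the smallest gauge's grey eye block, which is 28 long (x), 34 wide and 47 high. 93.5 above the foot of the frame. Above the block, from 25.5 to 69.5 above this point, stands the handle, 20 (x) by 24 (y): grip it across its 24, at its middle 47.5 above this point. Hanging, the eye's upper wall rests on the rod and this point is 11 below the rod's axis. All in mm.
- small: Smallest frame gauge, 0.08 to 0.16 kg: aluminium frame 46 wide (y), 50 high, 8 thick (x) with an open window; above it a short neck, grey eye block and upright handle. Origin at the centre of the frame's foot, z up to the handle, x along the eye. At the start it stands upright in the other groove of the rack.
- rack: Wooden rack fixed to the bench, 150 x 76 mm and 30 mm high, origin under its centre. Two grooves across it (along its y), 41.5 mm either side of its centre along x, 11 mm wide and 22 mm deep, hold the gauges upright; they are lifted straight up out of it by 22 mm or more.
- tape_roll: Black tape roll, 58 mm across and 19 mm high, lying loose on the bench to the robot's right; not to be disturbed. Origin under its centre.
- plug: Loose black mains plug, 83 x 39 x 40 mm, lying on the bench to the right; not to be disturbed. Origin under its centre.
- terminal_board: Loose screw-terminal board, 37 x 68 x 21 mm, lying behind the hook; not to be disturbed. Origin under its centre.
- converter_module: Loose black converter module, 50 x 74 x 26 mm, lying in front of the rack; not to be disturbed. Origin under its centre.
Not all that is in view belongs to the job. What is shaped like the large but yellow is not meant.

How it is judged:
By the outcome, as a careful person would: the job done as asked, in the order asked, and still so for the second after the job is handed in, with the robot touching nothing.
It also fails if it takes over 69 s, if anything falls off the work surface, if the arm or the gripper's body presses on something with over 40 N, if the wrist force passes 120 N, or if a joint passes its speed limit or range.

### The arm

A 7-joint arm with a two-finger parallel gripper is mounted at the origin on a cart in front of the work surface, level with it; the furniture and walls round the work are solid. World frame = base frame: x ahead of the robot, y to its left, z up, the work surface at z = 0. Lengths are in m, angles in degrees, forces in N, time in s.
With the tool pointing down it reaches from about 0.4 to 0.85 m from the base axis. Payload 4.5 kg.
Tool frame: the origin (TCP) lies on the centre line of the jaws, within the pads' length; the fingertips stand 14 mm ahead of it and the grasp point (between the pads) lies 5 mm behind it (r.tip_extent is the distance from the TCP to the fingertips, in m); z points along the fingers, y is the line along which they close (so a half turn about z gives the same grasp; the last joint's range is limited). The gripper opens to 85 mm and grips with 20 to 120 N. Pads are 22 mm wide; open, the fingers measure 114 mm over their backs; the gripper's body (76 mm by 85 mm) begins 54 mm behind the grasp point. The pads swing forward as they close: fully open they stand 13 mm farther back than shut.
Start: joints at [-62.808, 39.483, -11.15, 89.685, 9.013, 51.709, -12.324], TCP at [0.267, 0.565, 0.245] pointing down, gripper open.
Joint ranges: [-172.22, 172.22], [-26.19, 119.32], [-84.43, 86.54], [7.71, 146.69], [-57.33, 237.33], [2.42, 119.75], [-152.13, 152.13]. Speed limits (degrees/s): [147.25, 147.25, 180, 180, 180, 180, 180].

### API

Orientations are given as [roll, pitch, yaw] about the fixed x, y, z axes, in that order (R = Rz(yaw) Ry(pitch) Rx(roll)).
In Python, from bench import r, eyes gives the robot as it stands.
- The arm moves only by the shell command python3 -m crank 'ROWS' [FORCE]. ROWS is JSON, a list of rows, each an object with "offset": the shift along the tool's x, y, z in m, a list of three; "twist": the turn about the tool's z in rad; "fingers": the finger opening in m, from 0 to 0.0854. A call has 1 to 20 rows; each row is the pose to reach, as a shift and turn from the pose commanded when the call began, along the tool's axes at that moment; what a row does not reach only later rows make up. A row lasts 1/12 s, in which the tool goes at most 41.7 mm and 7.16 degrees, less where a joint would pass 70% of its speed; a pose out of reach is approached as far as the arm can. A call with a gripper value outside its range is refused whole. The fingers move at their own pace and stop on an object; FORCE is the grip in N (left out, the last holds). Time passes only in rows, so rows that repeat a pose let the fingers close. It gives the time, the measured TCP pose, the force, the opening and the grip force at its end, in the units of the state.
- r.observe(): the state, without advancing time (a new reading comes with each control period).
- eyes.capture(name): name is "side" or "top"; returns the picture (400x640x3 uint8, red, green, blue); there is no depth.
- eyes.calibration(name): a dict with "mtx" (3x3 intrinsics, pixels), "R" (3x3) and "t" (3): a world point X has camera coordinates R X + t. Camera axes: x right, y down, z forward; pixel columns grow to the right and rows downward; lengths in m; the calibration is good to about 2 mm. A picture is of the moment at which its call begins. calibration takes no time and is no camera call.
- r.job_done(): hands the job in; it is judged then, once.
The state is a dict: "t": time; "joints": joint angles; "qd": joint speeds; "joint_efforts": joint torques, N m; "position": TCP position; "eef_rot": TCP orientation; "ft_force": force on the tool from outside, world axes, zero at the start; "torque": the same for the moment, N m; "grip_width": finger opening in m; "gripper_force": force on a finger pad.
Only numpy, scipy, OpenCV 4.12 (cv2) and the standard library are available. Lean on these libraries where they do the work, as an engineer would, in place of code of your own. Each camera call takes 0.05 s, during which the arm holds its last target. There are 200 camera calls.

## Working session

There is one attempt and no reset: what is moved stays moved. The work goes in short steps, Python scripts to look and compute and a shell command to move; the robot and the scene stay as the last step left them, time stands still between calls to the robot, and variables do not carry over. Pictures are saved under pics/ and viewed, at most 12 in all, crops included, and the job is handed in when it is done.

```bash
ls; mkdir -p pics; python3 - <<'E'
from bench import r, eyes
import cv2
for n in("side","top"):
    cv2.imwrite(f"pics/{n}0.png",eyes.capture(n)[:,:,::-1]); c=eyes.calibration(n); print(n,c)
print(r.observe(), r.tip_extent)
E
```

```text
pics
side {'mtx': array([[516.18530772,   0.        , 323.40654909],
       [  0.        , 516.18530772, 198.9743929 ],
       [  0.        ,   0.        ,   1.        ]]), 'R': array([[ 0.99530621, -0.09460402, -0.02038702],
       [-0.06438432, -0.49003439, -0.86932213],
       [ 0.07225103,  0.86655431, -0.49382528]]), 't': array([-0.51624364,  0.10794772,  1.38966772])}
top {'mtx': array([[435.49522551,   0.        , 327.36157992],
       [  0.        , 435.49522551, 200.47589345],
       [  0.        ,   0.        ,   1.        ]]), 'R': array([[-0.01771061, -0.99983356,  0.00438002],
       [-0.98989575,  0.01691784, -0.14078417],
       [ 0.14068664, -0.00682914, -0.99003062]]), 't': array([-0.08175428,  0.55186926,  1.16882281])}
{'t': 0.1, 'joints': array([-62.80767519,  39.52747201, -11.14615653,  89.73954015,
         9.01340963,  51.71056018, -12.32433601]), 'qd': array([ 0.09286016, -0.07818928, -0.02041238, -0.10866497,  0.01309604,
       -0.07501245,  0.04091527]), 'joint_efforts': array([-3.93173425e-03, -5.40603447e+01, -1.27168212e+00, -1.58984953e+01,
        9.35035001e-03,  4.34759364e-03, -8.74838655e-07]), 'position': array([0.2664545 , 0.56472702, 0.24457162]), 'eef_rot': array([-1.79904696e+02,  7.25361475e-03,  1.54749951e+02]), 'ft_force': array([ 0.87697294, -0.10695597, -0.22600007]), 'torque': array([-0.04746101,  0.10869288, -0.00915276]), 'gripper_force': 0.0, 'grip_width': 0.08547157368723174} 0.014
```

View pics/side0.png

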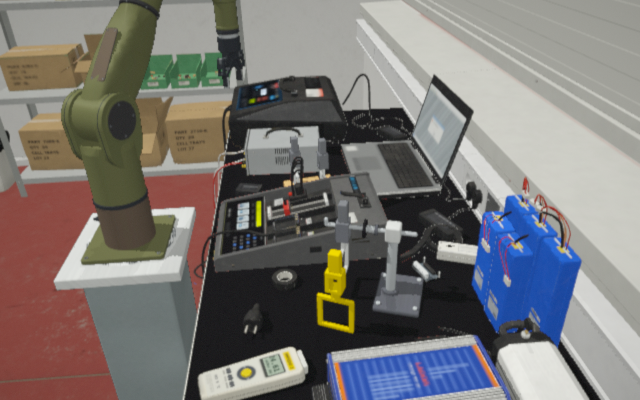

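View pics/top0.png

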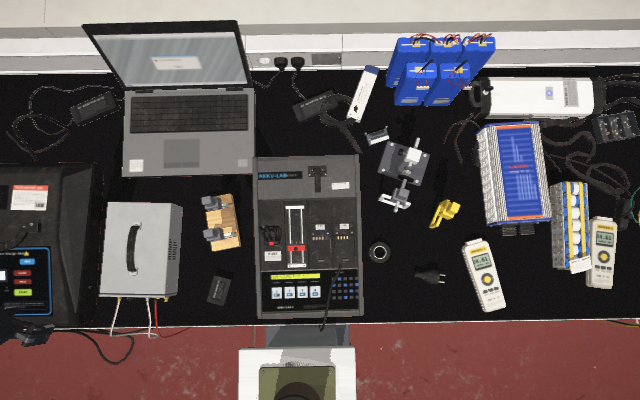

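The top view shows the rack at about (222,222) with two gauges. The hook is at (400,160), its rod running down to about (398,208) with the large gauge on it. In the side view the hook is at (395,250) and the rack near (300,180), behind the charger. The yellow lookalike is at top (445,212), side (336,295). I'll take a close crop to check.

```bash
python3 - <<'E'
import cv2,numpy as np
s=cv2.imread("pics/side0.png");t=cv2.imread("pics/top0.png")
f=lambda im,x,y,w,h:cv2.resize(im[y:y+h,x:x+w],(400,300),interpolation=cv2.INTER_CUBIC)
a=np.vstack([np.hstack([f(t,190,180,80,60),f(t,360,130,120,90)]),np.hstack([f(s,270,130,80,60),f(s,310,190,120,90)])])
cv2.imwrite("pics/crop0.png",a)
E
```

```text
(no output)
```

View pics/crop0.png

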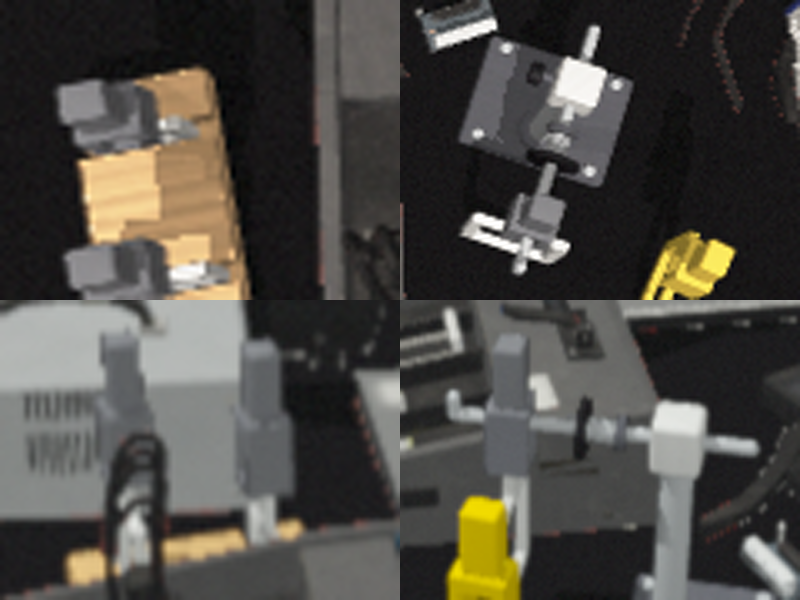

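Rack gauges, as tops of their grey handles: one far at top (207,201) / side (321,139), one near at top (208,234) / side (294,138). Hook: tip at top (396,211) / side (326,220), head at top (414,155). The large gauge is already on the rod, and the yellow one is a decoy. Height will tell middle from small.

```bash
cat > h.py <<'E'
import numpy as np,cv2
from bench import r,eyes
C={n:eyes.calibration(n) for n in("side","top")}
def ray(n,p):
    c=C[n];d=c["R"].T@np.linalg.solve(c["mtx"],[p[0],p[1],1.]);return -c["R"].T@c["t"],d
def plane(n,p,z):
    o,d=ray(n,p);return o+d*(z-o[2])/d[2]
def tri(pt,ps):
    P=[C[n]["mtx"]@np.c_[C[n]["R"],C[n]["t"]] for n in("top","side")]
    X=cv2.triangulatePoints(P[0],P[1],np.array(pt,float),np.array(ps,float)).ravel();return X[:3]/X[3]
def proj(n,X):
    c=C[n];q=c["mtx"]@(c["R"]@np.array(X)+c["t"]);return q[:2]/q[2]
E
python3 - <<'E'
from h import *
np.set_printoptions(precision=4,suppress=True)
T=lambda x,y:(360+(x-400)*.3,130+y*.3)
S=lambda x,y:(310+(x-400)*.3,190+(y-300)*.3)
T5=lambda x,y:(190+x/5,180+y/5)
S5=lambda x,y:(270+x/5,130+(y-300)/5)
print("far",tri(T5(83,103),S5(259,343)),"near",tri(T5(92,268),S5(119,334)))
for z in(.171,.187):print(z,plane("top",T5(83,103),z),plane("top",T5(92,268),z))
print("tip",tri(T(519,270),S(455,393)), plane("top",T(519,270),.1865))
print("head top",tri(T(583,82),S(683,407)),plane("top",T(583,82),.188))
print("rod rear end",plane("top",T(596,28),.1745))
print("large handle top",tri(T(545,213),S(511,337)))
print("plate", [plane("top",T(*p),.17) for p in((530,152),(578,166))])
print("rack edge", [plane("top",T5(*p),.03) for p in((207,68),(240,240),(140,78),(80,165))])
# mask-based yaw of rack
t=cv2.imread("pics/top0.png");hsv=cv2.cvtColor(t,cv2.COLOR_BGR2HSV)
m=cv2.inRange(hsv,(8,60,90),(25,255,255));m[:,:195]=0;m[:,245:]=0;m[:185]=0;m[260:]=0
pts=np.argwhere(m)[:,::-1].astype(np.float32);w=np.array([plane("top",p,.03)[:2]*1000 for p in pts],np.float32)
print(cv2.minAreaRect(w),len(w))
E
```

```text
far [0.5367 0.2068 0.1726] near [0.4544 0.1967 0.1875]
0.171 [0.5364 0.2072 0.171 ] [0.455  0.2011 0.171 ]
0.187 [0.5341 0.2029 0.187 ] [0.4539 0.1968 0.187 ]
tip [ 0.5033 -0.2561  0.184 ] [ 0.5008 -0.2556  0.1865]
head top [ 0.6411 -0.3073  0.1941] [ 0.6399 -0.3084  0.188 ]
rod rear end [ 0.6848 -0.323   0.1745]
large handle top [ 0.5381 -0.2684  0.2302]
plate [array([ 0.5913, -0.2701,  0.17  ]), array([ 0.5801, -0.3055,  0.17  ])]
rack edge [array([0.5757, 0.1768, 0.03  ]), array([0.479 , 0.1573, 0.03  ]), array([0.5707, 0.2142, 0.03  ]), array([0.5223, 0.2466, 0.03  ])]
((496.84136962890625, 203.08135986328125), (151.59078979492188, 81.8345947265625), 10.35377311706543) 1122
```

```bash
cat >> h.py <<'E'
from scipy.spatial.transform import Rotation as Ro
def go(p,yaw=None):
    s=r.observe();R=Ro.from_euler("xyz",s["eef_rot"],degrees=True)
    o=R.inv().apply(np.array(p)-s["position"]);y=s["eef_rot"][2]
    tw=0 if yaw is None else -np.radians((yaw-y+180)%360-180)
    print("offset",o.round(4),"twist",round(tw,3),"rows>=",int(np.ceil(max(np.linalg.norm(o)/.0417,abs(tw)/.125))))
E
python3 - <<'E'
from h import *
np.set_printoptions(precision=4,suppress=True)
T=lambda x,y:(360+(x-400)*.3,130+y*.3)
S=lambda x,y:(310+(x-400)*.3,190+(y-300)*.3)
print("box",tri((182,203),(319,146)))
print("charger back left",tri((254,156),(330,176)), "back right",tri((360,158),(386,230)))
print("decoy",tri(T(719,252),S(485,503)))
go((.454,.197,.30),190)
E
```

```text
box [0.5364 0.286  0.1148]
charger back left [0.5953 0.0973 0.116 ] back right [ 0.655  -0.1806  0.0924]
decoy [ 0.5089 -0.3987  0.1976]
offset [-0.3265 -0.2527 -0.055 ] twist -0.615 rows>= 10
```

```bash
python3 -m crank '[{"offset":[0,0,-0.055],"twist":-0.1,"fingers":0.05},{"offset":[-0.08,-0.06,-0.055],"twist":-0.2,"fingers":0.05},{"offset":[-0.15,-0.12,-0.055],"twist":-0.3,"fingers":0.05},{"offset":[-0.22,-0.17,-0.055],"twist":-0.45,"fingers":0.05},{"offset":[-0.326,-0.253,-0.055],"twist":-0.615,"fingers":0.05},{"offset":[-0.326,-0.253,-0.055],"twist":-0.615,"fingers":0.05},{"offset":[-0.326,-0.253,-0.055],"twist":-0.615,"fingers":0.05},{"offset":[-0.326,-0.253,-0.055],"twist":-0.615,"fingers":0.05},{"offset":[-0.326,-0.253,-0.055],"twist":-0.615,"fingers":0.05},{"offset":[-0.326,-0.253,-0.055],"twist":-0.615,"fingers":0.05},{"offset":[-0.326,-0.253,-0.055],"twist":-0.615,"fingers":0.05},{"offset":[-0.326,-0.253,-0.055],"twist":-0.615,"fingers":0.05},{"offset":[-0.326,-0.253,-0.055],"twist":-0.615,"fingers":0.05},{"offset":[-0.326,-0.253,-0.055],"twist":-0.615,"fingers":0.05},{"offset":[-0.326,-0.253,-0.055],"twist":-0.615,"fingers":0.05},{"offset":[-0.326,-0.253,-0.055],"twist":-0.615,"fingers":0.05}]' 40
python3 - <<'E'
from h import *
go((.454,.197,.215),190)
E
```

```text
t: 1.43
position: [0.4527, 0.1991, 0.3003]
eef_rot: [180.0, -0.0, -169.8]
ft_force: [-0.3, 0.6, 0.4]
grip_width: 0.0501
gripper_force: 0.0
offset [-0.0009 -0.0024  0.0853] twist 0.003 rows>= 3
```

```bash
python3 -m crank '[{"offset":[0,-0.002,0.03]},{"offset":[-0.001,-0.002,0.06]},{"offset":[-0.001,-0.002,0.085]},{"offset":[-0.001,-0.002,0.085]},{"offset":[-0.001,-0.002,0.085]}]'
python3 - <<'E'
from h import *
s=eyes.capture("side")[:,:,::-1];t=eyes.capture("top")[:,:,::-1]
f=lambda im,x,y,w,h:cv2.resize(im[y:y+h,x:x+w],(400,400),interpolation=cv2.INTER_CUBIC)
a=np.hstack([f(t,175,180,80,80),f(s,260,90,80,80)])
cv2.imwrite("pics/g1.png",a);print(r.observe()["position"],proj("side",r.observe()["position"]+[0,0,-.014]))
E
```

```text
[0.45293296 0.19868978 0.30028607] [291.41298064 103.97277019]$[0]: bad value
```

View pics/g1.png

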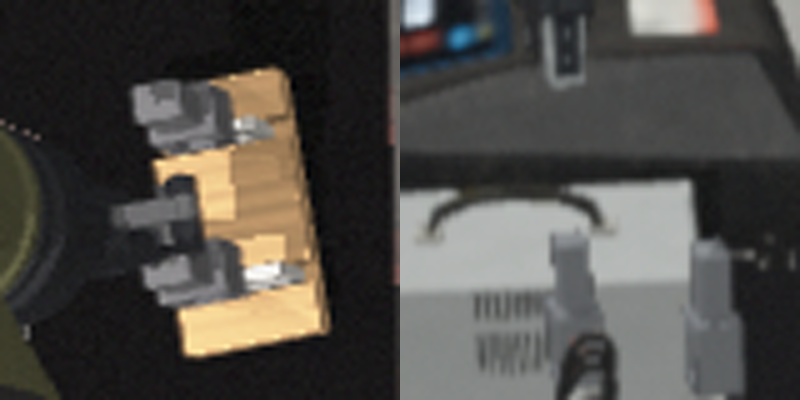

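The gripper is above the middle gauge and lined up to within 2–3 mm: fingertips at side (293,106), handle at (294,138). Next I'll descend, grip and lift.

```bash
python3 -m crank '[{"offset":[-0.001,-0.002,0.03],"twist":0.0,"fingers":0.05},{"offset":[-0.001,-0.002,0.06],"twist":0.0,"fingers":0.05},{"offset":[-0.001,-0.002,0.09],"twist":0.0,"fingers":0.05},{"offset":[-0.001,-0.002,0.11],"twist":0.0,"fingers":0.05},{"offset":[-0.001,-0.002,0.125],"twist":0.0,"fingers":0.05},{"offset":[-0.001,-0.002,0.137],"twist":0.0,"fingers":0.05},{"offset":[-0.001,-0.002,0.137],"twist":0.0,"fingers":0.05},{"offset":[-0.001,-0.002,0.137],"twist":0.0,"fingers":0.015},{"offset":[-0.001,-0.002,0.137],"twist":0.0,"fingers":0.015},{"offset":[-0.001,-0.002,0.137],"twist":0.0,"fingers":0.015},{"offset":[-0.001,-0.002,0.137],"twist":0.0,"fingers":0.015},{"offset":[-0.001,-0.002,0.137],"twist":0.0,"fingers":0.015},{"offset":[-0.001,-0.002,0.137],"twist":0.0,"fingers":0.015},{"offset":[-0.001,-0.002,0.137],"twist":0.0,"fingers":0.015}]' 50
```

```text
t: 2.7
position: [0.4553, 0.1959, 0.1639]
eef_rot: [180.0, 0.1, -170.0]
ft_force: [-0.1, -0.2, 4.0]
grip_width: 0.0234
gripper_force: 51.7
```

```bash
python3 -m crank '[{"offset":[0,0,-0.005],"twist":0,"fingers":0.015},{"offset":[0,0,-0.015],"twist":0,"fingers":0.015},{"offset":[0,0,-0.03],"twist":0,"fingers":0.015},{"offset":[0,0,-0.06],"twist":0,"fingers":0.015},{"offset":[0,0,-0.1],"twist":0,"fingers":0.015},{"offset":[0,0,-0.14],"twist":0,"fingers":0.015},{"offset":[0,0,-0.18],"twist":0,"fingers":0.015},{"offset":[0,0,-0.2],"twist":0,"fingers":0.015},{"offset":[0,0,-0.21],"twist":0,"fingers":0.015},{"offset":[0,0,-0.21],"twist":0,"fingers":0.015}]'
python3 - <<'E'
from h import *
go((.459,-.240,.37),159.7)
E
```

```text
t: 3.53
position: [0.4557, 0.196, 0.376]
eef_rot: [179.9, 0.3, -170.0]
ft_force: [0.2, -0.2, -1.9]
grip_width: 0.0236
gripper_force: 50.9
offset [ 0.0722 -0.4301  0.005 ] twist 0.528 rows>= 11
```

```bash
python3 -m crank '[{"offset":[0.003,-0.015,0],"twist":0.02,"fingers":0.015},{"offset":[0.008,-0.045,0],"twist":0.06,"fingers":0.015},{"offset":[0.014,-0.08,0],"twist":0.1,"fingers":0.015},{"offset":[0.02,-0.12,0],"twist":0.15,"fingers":0.015},{"offset":[0.027,-0.16,0],"twist":0.2,"fingers":0.015},{"offset":[0.034,-0.2,0],"twist":0.25,"fingers":0.015},{"offset":[0.041,-0.24,0],"twist":0.3,"fingers":0.015},{"offset":[0.047,-0.28,0],"twist":0.35,"fingers":0.015},{"offset":[0.054,-0.32,0],"twist":0.4,"fingers":0.015},{"offset":[0.061,-0.36,0],"twist":0.45,"fingers":0.015},{"offset":[0.066,-0.395,0],"twist":0.49,"fingers":0.015},{"offset":[0.07,-0.418,0],"twist":0.515,"fingers":0.015},{"offset":[0.072,-0.43,0],"twist":0.528,"fingers":0.015},{"offset":[0.072,-0.43,0],"twist":0.528,"fingers":0.015},{"offset":[0.072,-0.43,0.005],"twist":0.528,"fingers":0.015},{"offset":[0.072,-0.43,0.005],"twist":0.528,"fingers":0.015}]'
python3 -m crank '[{"offset":[0,0,0.02],"twist":0,"fingers":0.015},{"offset":[0,0,0.05],"twist":0,"fingers":0.015},{"offset":[0,0,0.08],"twist":0,"fingers":0.015},{"offset":[0,0,0.11],"twist":0,"fingers":0.015},{"offset":[0,0,0.135],"twist":0,"fingers":0.015},{"offset":[0,0,0.145],"twist":0,"fingers":0.015},{"offset":[0,0,0.147],"twist":0,"fingers":0.015},{"offset":[0,0,0.147],"twist":0,"fingers":0.015}]'
python3 - <<'E'
from h import *
s=eyes.capture("side")[:,:,::-1];t=eyes.capture("top")[:,:,::-1]
cv2.imwrite("pics/s2.png",s);cv2.imwrite("pics/t2.png",t)
f=lambda im,x,y,w,h:cv2.resize(im[y:y+h,x:x+w],(w*6,h*6),interpolation=cv2.INTER_CUBIC)
a=np.hstack([f(t,365,145,60,100),f(s,295,175,73,100)])
cv2.imwrite("pics/g2.png",a);o=r.observe();print(o["position"],o["eef_rot"],o["ft_force"])
E
```

```text
t: 4.87
position: [0.4583, -0.2376, 0.3669]
eef_rot: [179.9, -0.2, 160.0]
ft_force: [0.2, 0.9, -1.9]
grip_width: 0.0234
gripper_force: 50.8
t: 5.53
position: [0.4587, -0.2384, 0.2209]
eef_rot: [179.9, -0.1, 159.9]
ft_force: [-0.5, -0.2, -1.2]
grip_width: 0.0235
gripper_force: 50.7
[ 0.45951175 -0.2395979   0.22223732] [1.79969802e+02 1.08156921e-01 1.59830172e+02] [-0.11503709  0.25194454 -1.63836549]
```

View pics/g2.png

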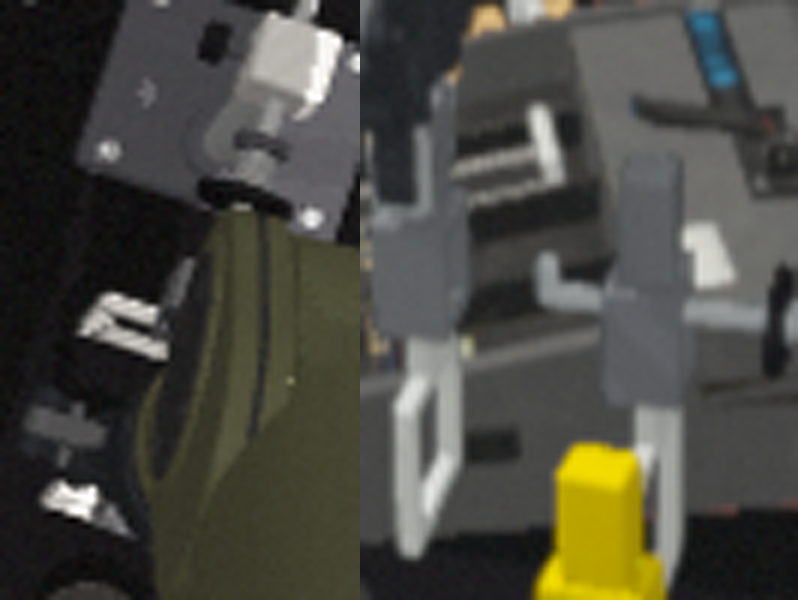

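Side view: the gripped gauge's block ends at about (372,225), just short of the tip at (386,220). Eye height looks right. The TCP line matches the tip-to-head line to about 1 mm, so I'll go in slowly.

```bash
python3 -m crank '[{"offset":[-0.005,0,0],"twist":0,"fingers":0.015},{"offset":[-0.012,0,0],"twist":0,"fingers":0.015},{"offset":[-0.02,0,0],"twist":0,"fingers":0.015},{"offset":[-0.027,0,0],"twist":0,"fingers":0.015},{"offset":[-0.033,0,0],"twist":0,"fingers":0.015},{"offset":[-0.038,0,0],"twist":0,"fingers":0.015},{"offset":[-0.04,0,0],"twist":0,"fingers":0.015},{"offset":[-0.04,0,0],"twist":0,"fingers":0.015}]'
```

```text
t: 6.3
position: [0.4965, -0.2544, 0.2211]
eef_rot: [180.0, 0.0, 159.7]
ft_force: [-0.3, -0.3, -1.1]
grip_width: 0.0232
gripper_force: 50.8
```

```bash
python3 -m crank '[{"offset":[-0.004,0,0],"twist":0,"fingers":0.015},{"offset":[-0.009,0,0],"twist":0,"fingers":0.015},{"offset":[-0.014,0,0],"twist":0,"fingers":0.015},{"offset":[-0.02,0,0],"twist":0,"fingers":0.015},{"offset":[-0.026,0,0],"twist":0,"fingers":0.015},{"offset":[-0.03,0,0],"twist":0,"fingers":0.015},{"offset":[-0.034,0,0],"twist":0,"fingers":0.015},{"offset":[-0.034,0,0],"twist":0,"fingers":0.015}]'
python3 - <<'E'
from h import *
s=eyes.capture("side")[:,:,::-1];t=eyes.capture("top")[:,:,::-1]
f=lambda im,x,y,w,h:cv2.resize(im[y:y+h,x:x+w],(w*6,h*6),interpolation=cv2.INTER_CUBIC)
a=np.hstack([f(t,365,145,60,90),f(s,315,180,73,90)])
cv2.imwrite("pics/g3.png",a);o=r.observe();print(o["position"],o["eef_rot"],o["ft_force"])
E
```

```text
t: 6.97
position: [0.529, -0.2663, 0.2212]
eef_rot: [180.0, 0.1, 159.7]
ft_force: [-0.0, -1.1, -1.2]
grip_width: 0.0234
gripper_force: 50.9
[ 0.52818252 -0.26608461  0.22119643] [1.79994737e+02 2.07061665e-02 1.59731953e+02] [-0.16065231 -0.1562637  -1.73165964]
```

View pics/g3.png

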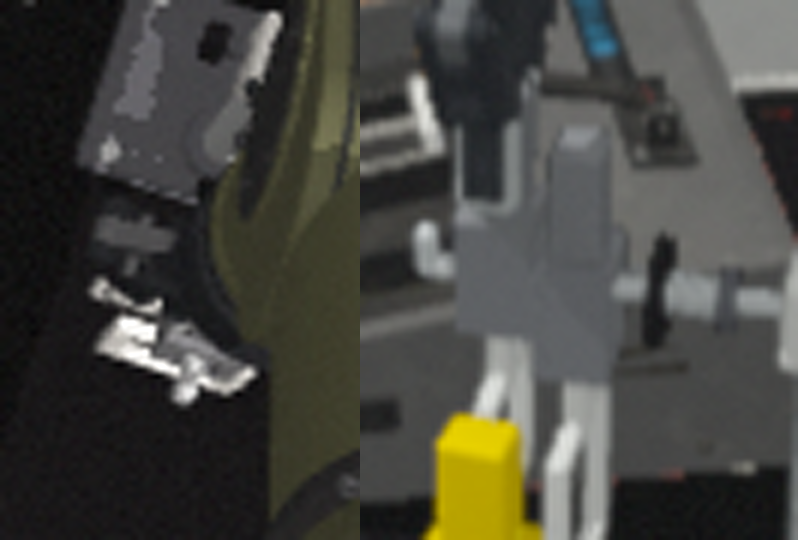

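The middle gauge is threaded: the tip is at crop (425,240) and the block starts at 457, so the block is clear behind the tip. Lowering it gently.

```bash
python3 -m crank '[{"offset":[0,0,0.004],"twist":0,"fingers":0.015},{"offset":[0,0,0.008],"twist":0,"fingers":0.015},{"offset":[0,0,0.011],"twist":0,"fingers":0.015},{"offset":[0,0,0.013],"twist":0,"fingers":0.015},{"offset":[0,0,0.014],"twist":0,"fingers":0.015},{"offset":[0,0,0.014],"twist":0,"fingers":0.015}]'
python3 -m crank '[{"offset":[0,0,0.001],"twist":0,"fingers":0.015},{"offset":[0,0,0.002],"twist":0,"fingers":0.015},{"offset":[0,0,0.002],"twist":0,"fingers":0.015}]'
```

```text
t: 7.57
position: [0.5277, -0.2659, 0.2069]
eef_rot: [180.0, -0.0, 159.7]
ft_force: [0.3, 0.8, -1.4]
grip_width: 0.0231
gripper_force: 50.9
t: 7.82
position: [0.5281, -0.2661, 0.2053]
eef_rot: [180.0, 0.0, 159.7]
ft_force: [1.0, 0.3, -1.3]
grip_width: 0.0234
gripper_force: 51.0
```

```bash
python3 -m crank '[{"offset":[0,0,0.001],"twist":0,"fingers":0.015},{"offset":[0,0,0.001],"twist":0,"fingers":0.015},{"offset":[0,0,0.001],"twist":0,"fingers":0.015}]'
python3 -m crank '[{"offset":[0,0,0.001],"twist":0,"fingers":0.015},{"offset":[0,0,0.001],"twist":0,"fingers":0.015},{"offset":[0,0,0.001],"twist":0,"fingers":0.015}]'
```

```text
t: 8.07
position: [0.5281, -0.2661, 0.2052]
eef_rot: [-180.0, 0.0, 159.7]
ft_force: [-1.2, 0.4, 5.6]
grip_width: 0.0234
gripper_force: 51.8
t: 8.32
position: [0.5282, -0.2661, 0.2051]
eef_rot: [-180.0, 0.1, 159.7]
ft_force: [-3.4, 1.5, 11.9]
grip_width: 0.0234
gripper_force: 52.8
```

Contact at TCP z ≈ 0.205, as expected. I'll ease off and release.

```bash
python3 -m crank '[{"offset":[0,0,-0.0018],"twist":0,"fingers":0.015},{"offset":[0,0,-0.0018],"twist":0,"fingers":0.015},{"offset":[0,0,-0.0018],"twist":0,"fingers":0.03},{"offset":[0,0,-0.0018],"twist":0,"fingers":0.05},{"offset":[0,0,-0.0018],"twist":0,"fingers":0.05},{"offset":[0,0,-0.0018],"twist":0,"fingers":0.05},{"offset":[0,0,-0.0018],"twist":0,"fingers":0.05},{"offset":[0,0,-0.012],"twist":0,"fingers":0.05},{"offset":[0,0,-0.03],"twist":0,"fingers":0.05},{"offset":[0,0,-0.06],"twist":0,"fingers":0.05},{"offset":[0,0,-0.09],"twist":0,"fingers":0.05},{"offset":[0,0,-0.1],"twist":0,"fingers":0.05},{"offset":[0,0,-0.1],"twist":0,"fingers":0.05}]'
python3 - <<'E'
from h import *
go((.5365,.207,.30),190)
s=eyes.capture("side")[:,:,::-1]
f=lambda im,x,y,w,h:cv2.resize(im[y:y+h,x:x+w],(w*6,h*6),interpolation=cv2.INTER_CUBIC)
cv2.imwrite("pics/g4.png",f(s,315,180,100,90))
E
```

```text
t: 9.4
position: [0.5298, -0.2667, 0.307]
eef_rot: [-180.0, 0.4, 159.7]
ft_force: [0.7, -0.2, -0.7]
grip_width: 0.0503
gripper_force: 0.0
offset [0.158  0.4467 0.0058] twist -0.529 rows>= 12
```

View pics/g4.png

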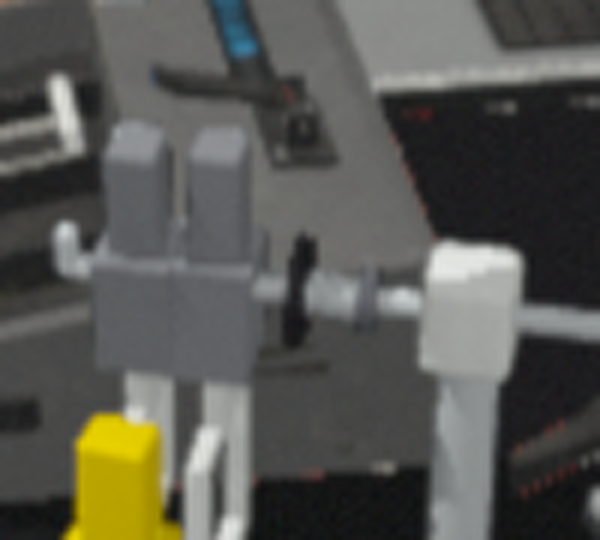

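The middle gauge hangs straight, block to block with the large, at crop (135,310) and (215,320). Now the small one.

```bash
python3 -m crank '[{"offset":[0.01,0.03,0],"twist":-0.04,"fingers":0.05},{"offset":[0.024,0.07,0],"twist":-0.08,"fingers":0.05},{"offset":[0.038,0.108,0],"twist":-0.13,"fingers":0.05},{"offset":[0.052,0.146,0],"twist":-0.18,"fingers":0.05},{"offset":[0.065,0.185,0],"twist":-0.23,"fingers":0.05},{"offset":[0.079,0.223,0],"twist":-0.28,"fingers":0.05},{"offset":[0.092,0.261,0],"twist":-0.33,"fingers":0.05},{"offset":[0.106,0.3,0],"twist":-0.38,"fingers":0.05},{"offset":[0.119,0.337,0],"twist":-0.43,"fingers":0.05},{"offset":[0.133,0.375,0],"twist":-0.48,"fingers":0.05},{"offset":[0.145,0.41,0],"twist":-0.51,"fingers":0.05},{"offset":[0.158,0.447,0.006],"twist":-0.529,"fingers":0.05},{"offset":[0.158,0.447,0.006],"twist":-0.529,"fingers":0.05},{"offset":[0.158,0.447,0.006],"twist":-0.529,"fingers":0.05}]'
python3 - <<'E'
from h import *
go((.5365,.207,.1475),190)
E
```

```text
t: 10.62
position: [0.5326, 0.2108, 0.2952]
eef_rot: [180.0, -0.2, -169.6]
ft_force: [-0.6, -1.8, 1.0]
grip_width: 0.0497
gripper_force: 0.0
offset [-0.0038 -0.0046  0.1477] twist 0.007 rows>= 4
```

```bash
python3 -m crank '[{"offset":[0,0,0.03],"twist":0,"fingers":0.05},{"offset":[0,0,0.06],"twist":0,"fingers":0.05},{"offset":[0,0,0.06],"twist":0,"fingers":0.05},{"offset":[0,0,0.06],"twist":0,"fingers":0.05}]'
python3 - <<'E'
from h import *
go((.5365,.207,.1475),190)
E
```

```text
t: 10.95
position: [0.5335, 0.2056, 0.2357]
eef_rot: [-179.9, -0.3, -170.1]
ft_force: [0.1, 0.2, 0.5]
grip_width: 0.0501
gripper_force: 0.0
offset [-0.0037  0.0011  0.0882] twist -0.001 rows>= 3
```

```bash
python3 -m crank '[{"offset":[-0.003,0.001,0.03],"twist":0,"fingers":0.05},{"offset":[-0.003,0.001,0.055],"twist":0,"fingers":0.05},{"offset":[-0.003,0.001,0.075],"twist":0,"fingers":0.05},{"offset":[-0.003,0.001,0.087],"twist":0,"fingers":0.05},{"offset":[-0.003,0.001,0.087],"twist":0,"fingers":0.05},{"offset":[-0.003,0.001,0.087],"twist":0,"fingers":0.015},{"offset":[-0.003,0.001,0.087],"twist":0,"fingers":0.015},{"offset":[-0.003,0.001,0.087],"twist":0,"fingers":0.015},{"offset":[-0.003,0.001,0.087],"twist":0,"fingers":0.015},{"offset":[-0.003,0.001,0.087],"twist":0,"fingers":0.015},{"offset":[-0.003,0.001,0.087],"twist":0,"fingers":0.015},{"offset":[-0.003,0.001,0.087],"twist":0,"fingers":0.015}]' 60
```

```text
t: 11.95
position: [0.5388, 0.21, 0.1523]
eef_rot: [180.0, 0.2, -170.0]
ft_force: [-0.3, 0.1, 6.5]
grip_width: 0.023
gripper_force: 59.7
```

```bash
python3 -m crank '[{"offset":[0,0,-0.005],"twist":0,"fingers":0.015},{"offset":[0,0,-0.015],"twist":0,"fingers":0.015},{"offset":[0,0,-0.03],"twist":0,"fingers":0.015},{"offset":[0,0,-0.06],"twist":0,"fingers":0.015},{"offset":[0,0,-0.1],"twist":0,"fingers":0.015},{"offset":[0,0,-0.14],"twist":0,"fingers":0.015},{"offset":[0,0,-0.18],"twist":0,"fingers":0.015},{"offset":[0,0,-0.21],"twist":0,"fingers":0.015},{"offset":[0,0,-0.22],"twist":0,"fingers":0.015},{"offset":[0,0,-0.22],"twist":0,"fingers":0.015},{"offset":[0,0,-0.22],"twist":0,"fingers":0.015}]'
python3 - <<'E'
from h import *
o=r.observe();print(o["position"],o["ft_force"],o["grip_width"])
go((.459,-.240,.37),159.8)
E
```

```text
t: 12.87
position: [0.5367, 0.2092, 0.37]
eef_rot: [-180.0, -0.0, -170.0]
ft_force: [-0.5, -0.2, -1.3]
grip_width: 0.023
gripper_force: 58.9
[0.53674031 0.20915501 0.36996961] [-0.53218696 -0.2119981  -1.3320192 ] 0.023016264759764565
offset [ 1.549e-01 -4.287e-01  2.000e-04] twist 0.528 rows>= 11
```

```bash
python3 -m crank '[{"offset":[0.006,-0.015,0],"twist":0.02,"fingers":0.015},{"offset":[0.016,-0.045,0],"twist":0.06,"fingers":0.015},{"offset":[0.029,-0.08,0],"twist":0.1,"fingers":0.015},{"offset":[0.042,-0.117,0],"twist":0.15,"fingers":0.015},{"offset":[0.056,-0.155,0],"twist":0.2,"fingers":0.015},{"offset":[0.07,-0.193,0],"twist":0.25,"fingers":0.015},{"offset":[0.083,-0.231,0],"twist":0.3,"fingers":0.015},{"offset":[0.097,-0.269,0],"twist":0.35,"fingers":0.015},{"offset":[0.11,-0.306,0],"twist":0.4,"fingers":0.015},{"offset":[0.124,-0.344,0],"twist":0.45,"fingers":0.015},{"offset":[0.137,-0.38,0],"twist":0.49,"fingers":0.015},{"offset":[0.148,-0.41,0],"twist":0.515,"fingers":0.015},{"offset":[0.155,-0.428,0],"twist":0.528,"fingers":0.015},{"offset":[0.155,-0.428,0],"twist":0.528,"fingers":0.015},{"offset":[0.155,-0.428,0],"twist":0.528,"fingers":0.015},{"offset":[0.155,-0.428,0],"twist":0.528,"fingers":0.015}]'
python3 -m crank '[{"offset":[0,0,0.02],"twist":0,"fingers":0.015},{"offset":[0,0,0.05],"twist":0,"fingers":0.015},{"offset":[0,0,0.08],"twist":0,"fingers":0.015},{"offset":[0,0,0.11],"twist":0,"fingers":0.015},{"offset":[0,0,0.135],"twist":0,"fingers":0.015},{"offset":[0,0,0.145],"twist":0,"fingers":0.015},{"offset":[0,0,0.145],"twist":0,"fingers":0.015},{"offset":[0,0,0.145],"twist":0,"fingers":0.015}]'
python3 - <<'E'
from h import *
s=eyes.capture("side")[:,:,::-1]
f=lambda im,x,y,w,h:cv2.resize(im[y:y+h,x:x+w],(w*8,h*8),interpolation=cv2.INTER_CUBIC)
a=f(s,300,180,90,70);o=r.observe();p=o["position"];print(p,o["eef_rot"],o["ft_force"])
u=np.array([np.cos(np.radians(-20.2)),np.sin(np.radians(-20.2)),0]);v=np.array([-u[1],u[0],0])
# expected visible (-y) face corners of the block if TCP-eye = 47.5
for d in(.0465,.0515):
    e=p-[0,0,d]
    print(d,[(((proj("side",e+sx*.014*u-.017*v+[0,0,sz*.0235]))-[300,180])*8).round() for sz in(1,-1) for sx in(-1,1)])
cv2.imwrite("pics/g5.png",a)
E
```

```text
t: 14.2
position: [0.4587, -0.2375, 0.3686]
eef_rot: [179.9, -0.2, 159.9]
ft_force: [1.0, 0.8, -0.8]
grip_width: 0.0232
gripper_force: 59.0
t: 14.87
position: [0.4595, -0.2373, 0.2248]
eef_rot: [179.9, -0.1, 159.9]
ft_force: [0.1, 0.4, -0.7]
grip_width: 0.023
gripper_force: 59.1
[ 0.46004571 -0.23789759  0.22562632] [1.79962757e+02 2.45438804e-02 1.59902137e+02] [ 0.01778168 -0.01425459 -1.04649132]
0.0465 [array([-29., 247.]), array([ 72., 259.]), array([-21., 394.]), array([ 78., 407.])]
0.0515 [array([-28., 263.]), array([ 72., 275.]), array([-20., 410.]), array([ 78., 422.])]
```

View pics/g5.png

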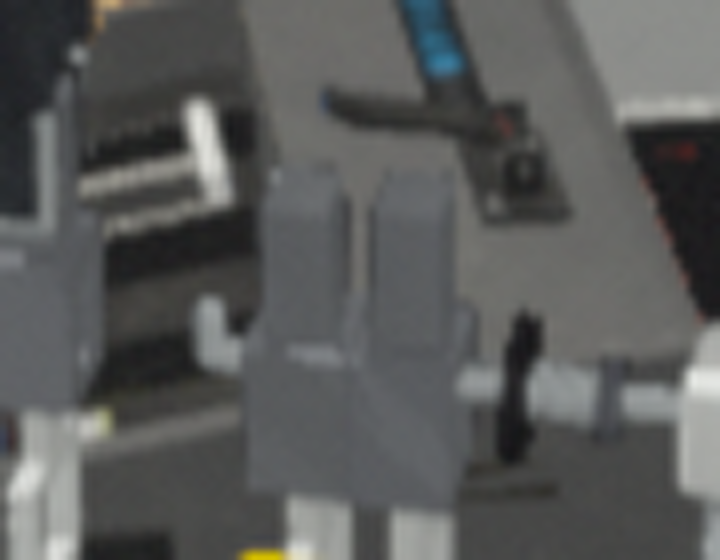

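The small block's lower right corner is at crop (75,410). That puts the eye about 47.5 mm below the TCP, so I'll go down 3 mm, 2 mm sideways, grip harder and enter.

```bash
python3 -m crank '[{"offset":[0,-0.002,0.002],"twist":0,"fingers":0.015},{"offset":[0,-0.002,0.003],"twist":0,"fingers":0.015},{"offset":[-0.005,-0.002,0.003],"twist":0,"fingers":0.015},{"offset":[-0.012,-0.002,0.003],"twist":0,"fingers":0.015},{"offset":[-0.02,-0.002,0.003],"twist":0,"fingers":0.015},{"offset":[-0.027,-0.002,0.003],"twist":0,"fingers":0.015},{"offset":[-0.033,-0.002,0.003],"twist":0,"fingers":0.015},{"offset":[-0.038,-0.002,0.003],"twist":0,"fingers":0.015},{"offset":[-0.04,-0.002,0.003],"twist":0,"fingers":0.015},{"offset":[-0.04,-0.002,0.003],"twist":0,"fingers":0.015},{"offset":[-0.04,-0.002,0.003],"twist":0,"fingers":0.015}]' 110
python3 -m crank '[{"offset":[-0.003,0,0],"twist":0,"fingers":0.015},{"offset":[-0.006,0,0],"twist":0,"fingers":0.015},{"offset":[-0.009,0,0],"twist":0,"fingers":0.015},{"offset":[-0.012,0,0],"twist":0,"fingers":0.015},{"offset":[-0.012,0,0],"twist":0,"fingers":0.015}]'
```

```text
t: 15.83
position: [0.4959, -0.2546, 0.2221]
eef_rot: [180.0, -0.0, 159.8]
ft_force: [0.0, 0.5, -1.2]
grip_width: 0.0225
gripper_force: 107.6
t: 16.25
position: [0.5077, -0.259, 0.2222]
eef_rot: [-180.0, -0.0, 159.8]
ft_force: [-0.5, -0.3, -1.1]
grip_width: 0.0223
gripper_force: 107.8
```

Now feel for the plate in small steps.

```bash
for i in 1 2 3; do python3 -m crank '[{"offset":[-0.001,0,0],"twist":0,"fingers":0.015},{"offset":[-0.002,0,0],"twist":0,"fingers":0.015},{"offset":[-0.002,0,0],"twist":0,"fingers":0.015}]' | egrep 'pos|ft_|rot'; done
```

```text
position: [0.5092, -0.2595, 0.2222]
eef_rot: [-180.0, -0.0, 159.8]
ft_force: [-0.7, -0.1, -0.9]
position: [0.5115, -0.2602, 0.2222]
eef_rot: [180.0, 0.0, 159.8]
ft_force: [-1.2, -0.7, -0.5]
position: [0.5134, -0.2609, 0.2222]
eef_rot: [180.0, 0.0, 159.8]
ft_force: [-1.1, 0.0, -1.6]
```

```bash
for i in 1 2 3; do python3 -m crank '[{"offset":[-0.001,0,0],"twist":0,"fingers":0.015},{"offset":[-0.0015,0,0],"twist":0,"fingers":0.015},{"offset":[-0.0015,0,0],"twist":0,"fingers":0.015}]' | egrep 'pos|ft_'; done
```

```text
position: [0.5147, -0.2614, 0.2222]
ft_force: [-0.5, 0.1, -1.7]
position: [0.5161, -0.2619, 0.2223]
ft_force: [0.2, -0.3, -1.9]
position: [0.5165, -0.2621, 0.2222]
ft_force: [-4.1, 0.6, 1.0]
```

Plate contact felt at about 4 N, at x = 0.5165. I need about 7.5 mm more.

```bash
for i in 1 2 3; do python3 -m crank '[{"offset":[-0.001,0,0],"twist":0,"fingers":0.015},{"offset":[-0.002,0,0],"twist":0,"fingers":0.015},{"offset":[-0.002,0,0],"twist":0,"fingers":0.015}]' | egrep 'pos|ft_|rot'; done
```

```text
position: [0.517, -0.2624, 0.222]
eef_rot: [-180.0, -0.3, 159.8]
ft_force: [-6.3, 2.1, 3.4]
position: [0.5181, -0.2629, 0.2219]
eef_rot: [-180.0, -0.4, 159.8]
ft_force: [-8.8, 3.4, 5.0]
position: [0.5194, -0.2633, 0.2218]
eef_rot: [-180.0, -0.5, 159.8]
ft_force: [-8.9, 3.4, 5.8]
```

```bash
python3 - <<'E'
from h import *
s=eyes.capture("side")[:,:,::-1]
f=lambda im,x,y,w,h:cv2.resize(im[y:y+h,x:x+w],(w*8,h*8),interpolation=cv2.INTER_CUBIC)
cv2.imwrite("pics/g6.png",f(s,315,175,90,75));o=r.observe();print(o["position"],o["eef_rot"],o["ft_force"],o["torque"])
E
```

```text
[ 0.51937708 -0.26334759  0.22184008] [-179.98106376   -0.46980568  159.78996767] [-9.11796892  2.39559273  5.47236946] [0.84564984 2.15451468 0.09432177]
```

View pics/g6.png

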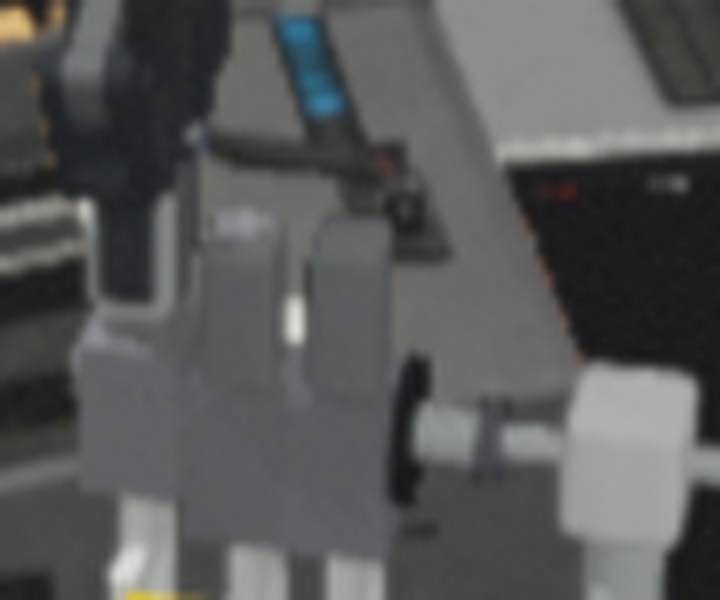

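Side view: the row is against the plate and the small block is about level, its top edge at (130,345), with the tip hidden inside its eye. The upward force looks like face friction. I'll relieve it by rising 1 mm as I press on.

```bash
python3 -m crank '[{"offset":[0,0,-0.0005],"twist":0,"fingers":0.015},{"offset":[0,0,-0.001],"twist":0,"fingers":0.015},{"offset":[0,0,-0.001],"twist":0,"fingers":0.015}]' | egrep 'pos|ft_|rot';  python3 -m crank '[{"offset":[-0.001,0,-0.0005],"twist":0,"fingers":0.015},{"offset":[-0.0015,0,-0.0005],"twist":0,"fingers":0.015},{"offset":[-0.0015,0,-0.0005],"twist":0,"fingers":0.015}]' | egrep 'pos|ft_|rot'
```

```text
position: [0.5197, -0.2634, 0.2221]
eef_rot: [-180.0, -0.4, 159.8]
ft_force: [-7.2, 2.1, -1.8]
position: [0.5208, -0.2638, 0.2222]
eef_rot: [-180.0, -0.5, 159.8]
ft_force: [-7.6, 2.6, -2.0]
```

```bash
for i in 1 2; do python3 -m crank '[{"offset":[-0.0008,0,-0.0002],"twist":0,"fingers":0.015},{"offset":[-0.0015,0,-0.0003],"twist":0,"fingers":0.015},{"offset":[-0.0015,0,-0.0003],"twist":0,"fingers":0.015}]' | egrep 'pos|ft_|rot'; done
```

```text
position: [0.5218, -0.2642, 0.2224]
eef_rot: [-180.0, -0.6, 159.8]
ft_force: [-8.7, 2.7, -2.1]
position: [0.5228, -0.2645, 0.2225]
eef_rot: [-180.0, -0.6, 159.8]
ft_force: [-7.8, 3.2, -1.8]
```

```bash
python3 -m crank '[{"offset":[-0.0008,0,0],"twist":0,"fingers":0.015},{"offset":[-0.0018,0,-0.0002],"twist":0,"fingers":0.015},{"offset":[-0.0018,0,-0.0002],"twist":0,"fingers":0.015},{"offset":[-0.0018,0,-0.0002],"twist":0,"fingers":0.015}]' | egrep 'pos|ft_|rot'
python3 - <<'E'
from h import *
s=eyes.capture("side")[:,:,::-1]
f=lambda im,x,y,w,h:cv2.resize(im[y:y+h,x:x+w],(w*8,h*8),interpolation=cv2.INTER_CUBIC)
cv2.imwrite("pics/g7.png",f(s,315,175,90,75));o=r.observe();print(o["position"],o["ft_force"])
E
```

```text
position: [0.524, -0.265, 0.2225]
eef_rot: [-180.0, -0.7, 159.8]
ft_force: [-9.2, 3.7, -2.5]
[ 0.52394017 -0.26495113  0.22250542] [-8.85259442  2.73242415 -1.95095004]
```

View pics/g7.png

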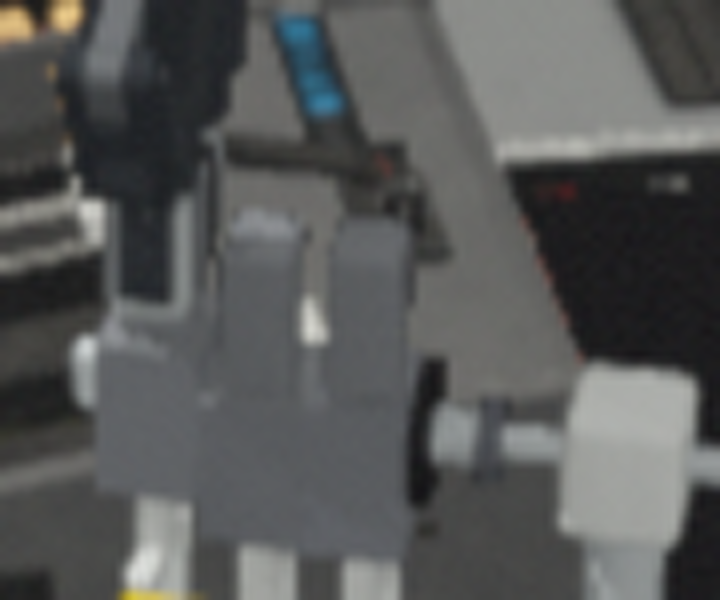

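The tip now shows left of the block's rear edge, at about (85,370), and the force is about 9.7 N. So compression is about 8 mm and there is clearance. Lowering in short steps.

```bash
for i in 1 2 ; do python3 -m crank '[{"offset":[0,0,0.001],"twist":0,"fingers":0.015},{"offset":[0,0,0.002],"twist":0,"fingers":0.015},{"offset":[0,0,0.0025],"twist":0,"fingers":0.015},{"offset":[0,0,0.0025],"twist":0,"fingers":0.015}]' | egrep 'pos|ft_|rot'; done
```

```text
position: [0.5239, -0.265, 0.2212]
eef_rot: [-180.0, -0.7, 159.8]
ft_force: [-10.2, 4.3, 5.7]
position: [0.5238, -0.2651, 0.2187]
eef_rot: [-180.0, -0.7, 159.8]
ft_force: [-12.5, 5.3, 6.0]
```

```bash
python3 -m crank '[{"offset":[0.0003,0,0.001],"twist":0,"fingers":0.015},{"offset":[0.0006,0,0.002],"twist":0,"fingers":0.015},{"offset":[0.0006,0,0.002],"twist":0,"fingers":0.015}]' | egrep 'pos|ft_|rot';python3 -m crank '[{"offset":[0,0,0.001],"twist":0,"fingers":0.015},{"offset":[0,0,0.002],"twist":0,"fingers":0.015},{"offset":[0,0,0.002],"twist":0,"fingers":0.015}]' | egrep 'pos|ft_|rot'
```

```text
position: [0.5237, -0.2651, 0.2168]
eef_rot: [-180.0, -0.6, 159.8]
ft_force: [-10.7, 3.7, 6.2]
position: [0.5236, -0.2651, 0.2148]
eef_rot: [-180.0, -0.6, 159.8]
ft_force: [-10.9, 4.9, 6.0]
```

```bash
for i in 1 2 ; do python3 -m crank '[{"offset":[0,0,0.001],"twist":0,"fingers":0.015},{"offset":[0.0002,0,0.002],"twist":0,"fingers":0.015},{"offset":[0.0002,0,0.002],"twist":0,"fingers":0.015}]' | egrep 'pos|ft_'; done
```

```text
position: [0.5235, -0.2651, 0.2128]
ft_force: [-11.0, 4.0, 4.6]
position: [0.5235, -0.265, 0.2108]
ft_force: [-9.4, 3.4, 4.4]
```

```bash
python3 -m crank '[{"offset":[0,0,0.0007],"twist":0,"fingers":0.015},{"offset":[0,0,0.0014],"twist":0,"fingers":0.015},{"offset":[0,0,0.0014],"twist":0,"fingers":0.015}]' | egrep 'pos|ft_'
```

```text
position: [0.5235, -0.2651, 0.2099]
ft_force: [-12.4, 3.8, 8.7]
```

Rod contact at z ≈ 0.2098. That matches the height at which I gripped it, with the eye 50.8 mm below the TCP. Let the spring bring the row to the tip, then release.

```bash
python3 -m crank '[{"offset":[0.0005,0,-0.0003],"twist":0,"fingers":0.015},{"offset":[0.001,0,-0.0005],"twist":0,"fingers":0.015},{"offset":[0.0015,0,-0.0005],"twist":0,"fingers":0.015},{"offset":[0.002,0,-0.0005],"twist":0,"fingers":0.015},{"offset":[0.0025,0,-0.0005],"twist":0,"fingers":0.015},{"offset":[0.003,0,-0.0005],"twist":0,"fingers":0.015},{"offset":[0.003,0,-0.0005],"twist":0,"fingers":0.015}]' | egrep 'pos|ft_|rot'
```

```text
position: [0.5224, -0.2646, 0.21]
eef_rot: [-180.0, -0.3, 159.8]
ft_force: [-5.8, 1.9, 1.6]
```

```bash
python3 -m crank '[{"offset":[0.0008,0,0],"twist":0,"fingers":0.015},{"offset":[0.0016,0,0],"twist":0,"fingers":0.015},{"offset":[0.0016,0,0],"twist":0,"fingers":0.015}]' | egrep 'pos|ft_|rot'
python3 -m crank '[{"offset":[0,0,0],"twist":0,"fingers":0.025},{"offset":[0,0,0],"twist":0,"fingers":0.03},{"offset":[0,0,0],"twist":0,"fingers":0.04},{"offset":[0,0,0],"twist":0,"fingers":0.05},{"offset":[0,0,0],"twist":0,"fingers":0.05},{"offset":[0,0,0],"twist":0,"fingers":0.05},{"offset":[0,0,0],"twist":0,"fingers":0.05},{"offset":[0,0,-0.01],"twist":0,"fingers":0.05},{"offset":[0,0,-0.03],"twist":0,"fingers":0.05},{"offset":[0,0,-0.06],"twist":0,"fingers":0.05},{"offset":[0,0,-0.1],"twist":0,"fingers":0.05},{"offset":[0,0,-0.12],"twist":0,"fingers":0.05},{"offset":[0,0,-0.12],"twist":0,"fingers":0.05}]'
python3 - <<'E'
from h import *
s=eyes.capture("side")[:,:,::-1]
f=lambda im,x,y,w,h:cv2.resize(im[y:y+h,x:x+w],(w*7,h*7),interpolation=cv2.INTER_CUBIC)
cv2.imwrite("pics/g8.png",f(s,310,180,90,85))
E
```

```text
position: [0.522, -0.2644, 0.2101]
eef_rot: [-180.0, -0.2, 159.8]
ft_force: [-5.7, 0.6, -1.5]
t: 23.77
position: [0.5265, -0.2658, 0.3369]
eef_rot: [-180.0, 0.7, 159.8]
ft_force: [0.2, -0.3, -0.5]
grip_width: 0.0501
gripper_force: 0.0
```

View pics/g8.png

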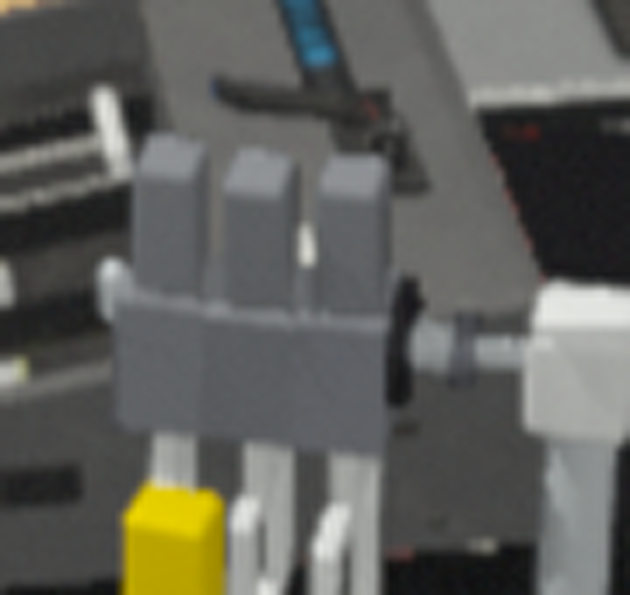

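Side view: all three hang in order of size. Their block tops lie on one straight line from (120,293) through (205,305) to (385,330), tight between the tip at (112,285) and the pressed plate at (405,340). The gripper is well clear, so I'm handing in.

```bash
python3 -c "
from bench import r
print(r.job_done())"
```

```text
the job is handed in; nothing more can be done
None
```

The middle and small gauges now hang in front of the large one, in order of size and held tightly between the sprung plate and the tip; I handed the job in at about 24 s, and the highest push I read was about 15 N (13.5 N sideways, 6 N upward), for a moment while lowering the small gauge.

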